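# Draw the bench pump's piston for inspection

### The arm

A 6-joint arm with a two-finger parallel gripper is mounted at the origin on the work surface. World frame = base frame: x ahead of the robot, y to its left, z up, the work surface at z = 0. Lengths are in mm, angles in rad, forces in N, time in s.
With the tool pointing down it reaches from about 350 to 875 mm from the base axis. Payload 4.2 kg.
Tool frame: the origin (TCP) lies on the mounting face of the last link; the fingertips stand 173 mm ahead of it and the grasp point (between the pads) lies grip_point_offset ahead of it (grip_point_offset is the distance from the TCP to the grasp point, in mm); z points along the fingers, y is the line along which they close (so a half turn about z gives the same grasp; the last joint's range is limited). The gripper opens to 85 mm and grips with 20 to 120 N. Pads are 22 mm wide; open, the fingers measure 114 mm over their backs; the gripper's body (76 mm by 85 mm) begins 54 mm behind the grasp point. The pads swing forward as they close: fully open they stand 13 mm farther back than shut.
Start: joints at [1.381, 0.385, 0.008, 0, -1.194, -0.259], TCP at [271.144, 563.099, 404.712] pointing down, gripper open.
Joint ranges: [-3.14, 3.14], [-1.21, 2.06], [-1.07, 1.41], [-3.16, 2.05], [-2.99, -0.16], [-3.1, 3.1]. Speed limits (rad/s): [2.79, 2.79, 3.14, 3.14, 3.14, 3.14].

### API

Orientations are given as a unit quaternion [x, y, z, w].
In Python, from bench import read_state, get_image, job_done, recognise, place_of, grip_point_offset gives the robot as it stands. The module is installed in compiled form; this text tells all that it offers.
- The arm moves only by the tool carry_out, never from a script. Its arguments are lists of equal length, an entry for each row: "slide": the shift along the tool's x, y, z in m, a list of three; "roll": the turn about the tool's z in degrees; "claw": the finger opening in m, from 0 to 0.0854. A call has 1 to 8 rows; each row is the pose to reach, as a shift and turn from the pose commanded when the call began, along the tool's axes at that moment; what a row does not reach only later rows make up. A row lasts 1/8 s, in which the tool goes at most 62.5 mm and 10.7 degrees, less where a joint would pass 70% of its speed; a pose out of reach is approached as far as the arm can. A call with a gripper value outside its range is refused whole. The fingers move at their own pace and stop on an object; the grip force is fixed at half the most. Time passes only in rows, so rows that repeat a pose let the fingers close. It gives the time, the measured TCP pose, the force, the opening and the grip force at its end, in the units of the state.
- read_state(): the state, without advancing time (a new reading comes with each control period).
- get_image(name): name is "scene" or "top"; returns a dict with "img" (400x640x3 uint8, red, green, blue), "z_map" (400x640 float32, mm along the optical axis (not along the pixel's ray), 0 where there is no reading), "mtx" (3x3 intrinsics, pixels), "k1" (the pictures are not rectified: a ray, as slopes to the right and down, at radius r is drawn at 1 + k1 r^2 times it, then the intrinsics apply), "world_from_camera" (4x4, takes a point from camera to world coordinates). Camera axes: x right, y up, looking along -z (the intrinsics and any distortion apply to the point x, -y, -z); pixel columns grow to the right and rows downward; lengths in mm; the calibration is good to about 2 mm. A picture is of the moment at which its call begins.
- job_done(): hands the job in; it is judged then, once.
Trained networks look in a picture, given as the dict that the camera call returned (one of the last four; its "shot" number tells which), for a name from the list of things; names that differ only in an ending like _2 or _b are one class to them, and where a whole thing is asked for, a point or a joint stands for the part that bears it (a point fixed in the world has none). Each returns a list of dicts, best first, with "conf" (0 to 1); they miss things now and then, are a little off and sometimes report something else, mostly with a low value. They report only what shows in the picture. A call takes as long as a camera call.
- recognise(picture, thing): "at" ([column, row] in pixels, amid what is visible of it).
- place_of(picture, thing): "at" ([column, row] in pixels: a listed point, or the origin of a listed thing).
The state is a dict: "clock": time; "joints": joint angles; "joint_vel": joint speeds; "joint_efforts": joint torques, N m; "position": TCP position; "ee_rot": TCP orientation; "contact_force": force on the tool from outside, world axes, zero at the start; "wrist_torque": the same for the moment, N m; "gripper_width": finger opening in mm; "grasp_force": force on a finger pad.
Only numpy, scipy, OpenCV 4.12 (cv2) and the standard library are available. Lean on these libraries where they do the work, as an engineer would, in place of code of your own. Each camera call takes 0.05 s, during which the arm holds its last target. There are 200 camera calls.

### The job

Lift the steel canister by its handle off the stand of the small bench pump and set it down gently, upright, on the bench beside the pump, so that the piston can be reached. Then take the piston rod by its black knob and draw it straight up about 40 mm, half-way out of its bore, without forcing it sideways or pulling it out, and finish while still holding it there. Leave the bottle, the beaker and the slide box alone.

Things in the scene. Friction and masses are not known exactly. Their poses are not given: they have to be found in the camera images.
- pump: small bench pump, fixed: grey base plate 190 x 100 x 12 mm carrying, 82 mm apart, an upright round aluminium barrel (50 mm across, top 100 mm above the bench) and a round steel stand (96 mm across, flat top 30 mm above the bench). Origin: centre of the underside of the base plate, on the bench. Its x runs along the plate from the barrel (at x = -41 mm) to the stand (at x = +41 mm); z up.
- gland (a point): centre of the mouth of the bore in the barrel's top, 100 mm above the bench. The bore is vertical, round, blind, 80 mm deep, about 2 mm wider than the rod; the knob of the resting rod can be rocked about 2 mm to any side, farther it binds against the bore.
- knob (a point): centre of the black round knob on the piston rod (knob 28 mm across, 30 mm tall; its top 15 mm above this point). Below the knob 25 mm of bare steel rod, 16 mm across, shows above the barrel at the start; the rod is loose in the bore and stands on its bottom with the knob centre 40 mm above the gland; it then reaches 80 mm down into the bore. The z axis is the rod's axis. About 0.22 kg.
- can_mid (a point): middle of the lidded steel canister, half-way up on its axis. Canister: 92 mm across, 147 mm tall with its handle, underside 73.5 mm below this point, lid top 102 mm above the underside. It stands loose on the pump's stand, underside 30 mm above the bench, about 0.45 kg. z is its axis, x is the direction along the handle bar.
- can_handle (a point): middle of the canister's rigid black handle bar, 141 mm above the canister's underside, on its axis. The bar is level, 74 mm long along the canister's x, 14 mm wide, 12 mm high, 33 mm free space between it and the lid; a steel post at each end, 62 mm clear between them.
- reagent: brown glass bottle 64 mm across, 150 mm tall, left of the work; bystander. Origin: centre of its underside.
- beaker: glass beaker 76 mm across, 95 mm tall, right of the work; bystander. Origin: centre of its underside.
- slidebox: flat blue slide box 100 x 180 x 32 mm, beyond the pump; bystander. Origin: centre of its underside.

How it is judged (in metres and radians):
On the way, in this order (a step that is already met when the one before it is completed fails the run):
1. the canister is held clear above the stand, the rod still down (height (world z) of can_mid above 0.12 m and contact force between canister and the fingers above 1 N and contact force between canister and pump below 0.1 N and z of knob in the frame of pump below 0.15 m), for 0.1 s.
2. the canister stands upright on the bench beside the pump, let go, the rod still down (height (world z) of can_mid between 0.069 and 0.078 m and angle between can_mid's own z axis and vertical below 0.06 rad and horizontal distance between can_mid and pump below 0.35 m and linear speed of canister below 0.02 m/s and contact force between canister and the fingers below 0.1 N and z of knob in the frame of pump below 0.15 m), for 0.2 s.
At the end, for the whole second after the job is handed in: The rod is held still in the gripper, raised 28 to 52 mm from its rest, upright within 3.4 degrees, its knob within 8 mm of the bore's axis and bearing on the bore with under 12 N; the canister stands still and upright on the bench, untouched, its axis within 35 cm of the pump's centre (z of knob in the frame of pump between 0.168 and 0.192 m and horizontal distance between knob and gland below 0.008 m and angle between each of knob, can_mid's own z axis and vertical below 0.06 rad and contact force between rod and the fingers above 2 N and contact force between rod and pump below 12 N and linear speed of each of rod, canister below 0.02 m/s and height (world z) of can_mid between 0.069 and 0.078 m and horizontal distance between can_mid and pump below 0.35 m and contact force between canister and the arm below 0.1 N and contact force between canister and the fingers below 0.1 N); the arm keeps its last pose, push and grip.
It fails at once if the rod is pulled out, or nearly out, of its bore (raised over 70 mm) (z of knob in the frame of pump above 0.21 m).
It fails at once if the rod is forced sideways against the bore while it is being drawn (over 40 N once raised 6 mm) (z of knob in the frame of pump above 0.146 m and contact force between rod and pump above 40 N).
It fails at once if the canister is tipped (angle between can_mid's own z axis and vertical above 0.6 rad).
It fails at once if the canister is dropped instead of set down (contact force between canister and the fingers below 0.1 N and linear speed of canister above 0.4 m/s).
It fails at once if a bystander is moved (distance of any of reagent, beaker, slidebox from where it was at the start of the episode above 0.02 m).
It also fails if it takes over 58 s, if anything falls off the work surface, if the arm or the gripper's body presses on something with over 40 N, if the wrist force passes 120 N, or if a joint passes its speed limit or range.

## Working session

There is one attempt and no reset: what is moved stays moved. The work goes in short steps, Python scripts to look and compute and a tool call to move; the robot and the scene stay as the last step left them, time stands still between calls to the robot, and variables do not carry over. Pictures are saved under pics/ and viewed, at most 10 in all, crops included, and the job is handed in when it is done.

Besides the shell and the picture viewer there is one more tool, called after ">>>" in YAML: its name, and indented under it one key for each argument. carry_out: Moves the arm, as the interface text tells. Its arguments: {"type":"object","properties":{"slide":{"type":"array"},"roll":{"type":"array"},"claw":{"type":"array"}},"required":["slide","roll","claw"]}

```bash
mkdir -p pics; cat > h.py <<'E'
import numpy as np, cv2
from bench import *
from scipy.spatial.transform import Rotation as R
def pix2world(p,at,z=None,depth=None):
    K=p["mtx"];k1=p["k1"];T=np.array(p["world_from_camera"])
    # distortion r at undistorted radius
    u=cv2.undistortPoints(np.array([[at]],float),np.array(K,float),np.array([k1,0,0,0.]))[0,0]
    d=T[:3,:3]@np.array([u[0],-u[1],-1.]);o=T[:3,3]
    if z is not None: return o+d*(z-o[2])/d[2]
    return o+d*depth
def dep(p,at,w=2):
    c,r=int(round(at[0])),int(round(at[1]));a=p["z_map"][max(r-w,0):r+w+1,max(c-w,0):c+w+1];a=a[a>0]
    return float(np.median(a)) if a.size else None
def save(p,n): cv2.imwrite("pics/"+n,p["img"][:,:,::-1])
def tool(dw):
    s=read_state();return R.from_quat(s["ee_rot"]).inv().apply(dw)
E
python3 - <<'E'
from h import *
np.set_printoptions(precision=1,suppress=True)
s=read_state();print(s["clock"],s["position"],R.from_quat(s["ee_rot"]).as_matrix(),s["gripper_width"],grip_point_offset)
H={"pump":0,"gland":100,"knob":140,"can_mid":103.5,"can_handle":171,"reagent":0,"beaker":0,"slidebox":0}
for n in ["scene","top"]:
    p=get_image(n);save(p,n+"0.png");print(n,np.array(p["world_from_camera"])[:3,3])
    for t,z in H.items():
        for d in place_of(p,t)[:2]: print(t,d["conf"],np.array(d["at"]),pix2world(p,d["at"],z=z))
E
```

```text
0.0 [271.  562.9 403.6] [[ 0.9 -0.4 -0. ]
 [-0.4 -0.9 -0. ]
 [ 0.   0.  -1. ]] 85.55551691945315 154.70000000000002
scene [1100.8 -589.8  731.9]
pump 0.55 [304.7 223. ] [544.7   1.8   0. ]
gland 0.92 [290.8 196.2] [514.7 -19.9 100. ]
knob 0.53 [289.9 186.6] [520.2 -26.3 140. ]
can_mid 0.55 [315.3 200.5] [583.8   6.5 103.5]
can_mid 0.54 [288.9 186.6] [482.1   6.5 103.5]
can_handle 0.97 [318.3 180.9] [590.9  11.3 171. ]
reagent 0.65 [380.8 168.3] [559.4 402.    0. ]
reagent 0.43 [303.8 224. ] [545.6  -3.2   0. ]
beaker 0.83 [159.8 303.8] [ 471.3 -433.     0. ]
slidebox 0.95 [379.1 258.4] [793.4  24.6   0. ]
top [ 423.1   10.9 1163.7]
pump 0.66 [326.7 223.8] [551.   -5.5   0. ]
gland 0.75 [331.3 232.4] [515.1 -18.2 100. ]
knob 0.48 [335.2 232.6] [511.4 -28.1 140. ]
can_mid 0.83 [322.8 206. ] [591.9   8.9 103.5]
can_mid 0.23 [333.9 231.9] [516.5 -25.7 103.5]
can_handle 0.61 [324.2 201.8] [593.1   5.5 171. ]
beaker 0.66 [459.6 253.9] [ 465.7 -434.7    0. ]
slidebox 0.84 [316.4 151.1] [792.8  35.4   0. ]
slidebox 0.63 [200.5 217.5] [558.8 402.6   0. ]
```

```bash
python3 - <<'E'
import cv2
a=cv2.imread("pics/scene0.png")[130:290,220:430];b=cv2.imread("pics/top0.png")[130:290,220:430]
cv2.imwrite("pics/c0.png",cv2.vconcat([cv2.resize(x,(390*1,297)) for x in (a,b)]) if 0 else cv2.hconcat([cv2.resize(x,(398,304),interpolation=2) for x in (a,b)]))
E
python3 - <<'E'
from h import *
np.set_printoptions(precision=1,suppress=True)
# point cloud of top, heights near handle
for n in ["top","scene"]:
    p=get_image(n);P=[]
    for r in range(140,270):
        for c in range(260,400):
            z=p["z_map"][r,c]
            if z>0:
                w=pix2world(p,(c,r),depth=float(z))
                if abs(w[0]-550)<120 and abs(w[1])<100: P.append(w)
    P=np.array(P)
    for lab,(lo,hi,cx,cy,rad) in {"handle":(158,185,592,9,55),"lid":(122,140,592,9,60),"knob":(143,165,514,-22,40)}.items():
        q=P[(P[:,2]>lo)&(P[:,2]<hi)&(np.hypot(P[:,0]-cx,P[:,1]-cy)<rad)]
        if len(q)<4: print(n,lab,len(q));continue
        r=cv2.minAreaRect(q[:,:2].astype(np.float32));print(n,lab,len(q),q.mean(0),r)
E
```

```text
top handle 141 [586.7   7.9 175. ] ((587.2333374023438, 7.852260589599609), (72.96630859375, 14.072230339050293), 67.00897979736328)
top lid 638 [585.1   8.4 130.6] ((586.8324584960938, 8.347721099853516), (89.96942138671875, 86.59564971923828), 1.1929848194122314)
top knob 78 [510.4 -21.5 153.4] ((510.5791320800781, -21.508777618408203), (25.361417770385742, 22.38678550720215), 1.6857166290283203)
scene handle 168 [592.    3.7 171.9] ((590.8505859375, 6.514736175537109), (74.42237091064453, 16.29181671142578), 67.45561981201172)
scene lid 547 [597.5   1.4 130.1] ((594.6970825195312, 4.3302154541015625), (91.52745056152344, 83.93883514404297), 67.1778335571289)
scene knob 72 [515.8 -25.8 151.6] ((513.843505859375, -23.964990615844727), (25.186241149902344, 26.0467472076416), 66.08507537841797)
```

View pics/c0.png

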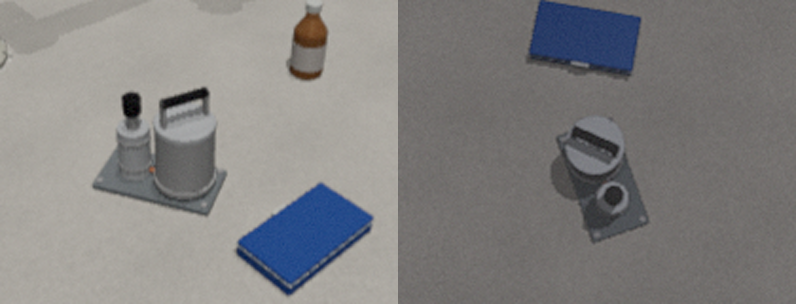

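The crop shows the canister with its handle bar at about 67° in world xy. The barrel with its black knob is nearer the robot. The slide box lies beyond, and the +y side of the pump is free.

```bash
python3 - <<'E'
from h import *
np.set_printoptions(precision=4,suppress=True)
s=read_state();Q=R.from_quat(s["ee_rot"]);M=Q.as_matrix();print(M, np.degrees(np.arctan2(M[1,1],M[0,1])))
print(Q.inv().apply(np.array([590,7.5,404])-np.array([271.144,563.099,404.712]))/1000)
E
```

```text
[[ 0.9009 -0.4339 -0.    ]
 [-0.4339 -0.9009  0.    ]
 [-0.     -0.     -1.    ]] -115.7169050113963
[0.5284 0.3622 0.0007]
```

>>> carry_out:
  slide:
    - [0.03,0.02,0]
    - [0.08,0.055,0]
    - [0.13,0.089,0]
    - [0.18,0.123,0]
    - [0.23,0.158,0]
    - [0.28,0.192,0]
    - [0.33,0.226,0]
    - [0.38,0.26,0]
  roll: [6,14,22,30,38,46,54,62]
  claw: [0.085,0.085,0.085,0.085,0.085,0.085,0.085,0.085]

```text
clock: 2.0
position: [501.4, 162.2, 405.1]
ee_rot: [0.72, -0.694, 0.0, -0.0]
contact_force: [0.4, 1.1, -1.0]
gripper_width: 85.0
grasp_force: 0.0
```

```bash
cat > go.py <<'E'
import sys
from h import *
np.set_printoptions(precision=4,suppress=True)
# usage: go.py x y z  -> slide needed in tool axes (from measured pose)
s=read_state();Q=R.from_quat(s["ee_rot"]);M=Q.as_matrix()
print(s["clock"],np.array(s["position"]),"yaw y",np.degrees(np.arctan2(M[1,1],M[0,1])),"tilt",M[:,2],np.array(s["joints"]),s["gripper_width"],np.array(s["contact_force"]),s["grasp_force"])
print(Q.inv().apply(np.array(list(map(float,sys.argv[1:4])))-np.array(s["position"]))/1000)
E
python3 go.py 590 7.5 404
```

```text
2.0 [501.3689 162.1799 405.1484] yaw y -177.95445689861813 tilt [ 0.0009  0.0004 -1.    ] [ 0.621   0.2174 -0.2308  0.0002 -1.1216 -0.5854] 85.02120559746213 [ 0.3585  1.0838 -1.0328] 0.0
[ 0.1577 -0.0831  0.0012]
```

>>> carry_out:
  slide:
    - [0.04,-0.021,0]
    - [0.085,-0.045,0]
    - [0.13,-0.068,0]
    - [0.158,-0.083,0]
    - [0.158,-0.083,0]
  roll: [8,16,24,25,25]
  claw: [0.085,0.085,0.085,0.085,0.085]

```text
clock: 2.62
position: [590.7, 7.6, 404.2]
ee_rot: [-0.553, 0.833, 0.0, -0.0]
contact_force: [-0.5, 0.2, -0.2]
gripper_width: 85.1
grasp_force: 0.0
```

```bash
python3 go.py 590 7.5 326
```

```text
2.625 [590.6813   7.5581 404.2409] yaw y 157.0893118197755 tilt [-0.0005 -0.0003 -1.    ] [ 0.2868  0.327  -0.0802  0.0002 -1.1641 -0.6867] 85.12248386100653 [-0.5487  0.1991 -0.2293] 0.0
[0.0003 0.0006 0.0782]
```

>>> carry_out:
  slide:
    - [0,0,0.03]
    - [0,0,0.06]
    - [0,0,0.078]
    - [0,0,0.078]
    - [0,0,0.078]
    - [0,0,0.078]
    - [0,0,0.078]
    - [0,0,0.078]
  roll: [0,0,0,0,0,0,0,0]
  claw: [0.085,0.085,0.085,0.06,0.03,0.005,0.005,0.005]

```text
clock: 3.62
position: [589.9, 9.5, 327.7]
ee_rot: [-0.554, 0.832, -0.0, 0.001]
contact_force: [-1.5, 1.3, 4.0]
gripper_width: 12.6
grasp_force: 59.3
```

```bash
python3 go.py 590 7.5 400; python3 -c "
from h import *
save(get_image('scene'),'g1.png');a=cv2.imread('pics/g1.png')[100:260,200:420];cv2.imwrite('pics/g1c.png',cv2.resize(a,None,fx=3,fy=3))"
```

```text
3.625 [589.9232   9.5108 327.6945] yaw y 157.2963686266086 tilt [ 0.0011  0.0003 -1.    ] [ 0.2904  0.3903 -0.1894  0.     -0.9901 -0.6867] 12.644263080835731 [-1.5447  1.3337  4.011 ] 59.30361807346344
[ 0.0018 -0.0009 -0.0723]
```

View pics/g1c.png

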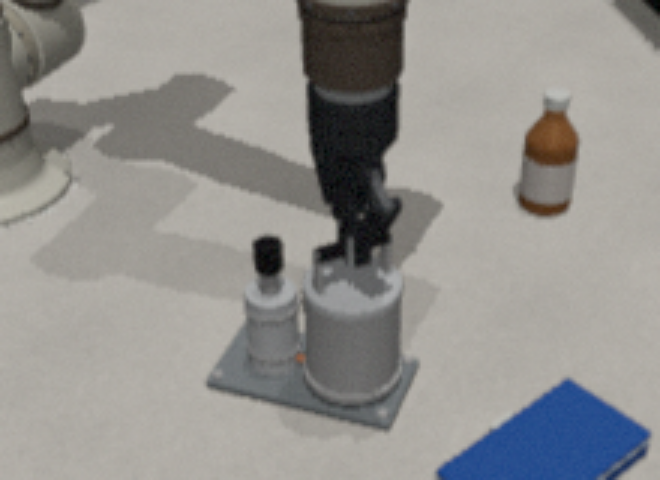

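The fingers hold the handle bar at about (355,255) in the crop, and the canister is still upright on the stand. Next I lift it.

>>> carry_out:
  slide:
    - [0,0,-0.005]
    - [0,0,-0.015]
    - [0,0,-0.03]
    - [0,0,-0.045]
    - [0,0,-0.06]
    - [0,0,-0.075]
    - [0,0,-0.08]
    - [0,0,-0.08]
  roll: [0,0,0,0,0,0,0,0]
  claw: [0.005,0.005,0.005,0.005,0.005,0.005,0.005,0.005]

```text
clock: 4.68
position: [589.8, 9.4, 407.0]
ee_rot: [-0.554, 0.833, 0.0, 0.0]
contact_force: [-1.4, -0.4, -3.2]
gripper_width: 12.8
grasp_force: 58.6
```

```bash
python3 go.py 530 190 405
```

```text
4.675 [589.8452   9.4148 406.9862] yaw y 157.28079542806586 tilt [ 0.0004  0.0004 -1.    ] [ 0.2902  0.3235 -0.0781 -0.0003 -1.1687 -0.6866] 12.78643528879195 [-1.4104 -0.4038 -3.2236] 58.56716573238373
[-0.1435  0.1249  0.002 ]
```

>>> carry_out:
  slide:
    - [-0.01,0.009,0]
    - [-0.032,0.028,0]
    - [-0.057,0.05,0]
    - [-0.082,0.072,0]
    - [-0.107,0.093,0]
    - [-0.128,0.112,0]
    - [-0.14,0.122,0]
    - [-0.1435,0.125,0]
  roll: [0,0,0,0,0,0,0,0]
  claw: [0.005,0.005,0.005,0.005,0.005,0.005,0.005,0.005]

```text
clock: 5.68
position: [529.7, 190.9, 406.4]
ee_rot: [-0.555, 0.832, -0.0, -0.0]
contact_force: [0.8, -0.8, -3.8]
gripper_width: 12.7
grasp_force: 58.6
```

```bash
python3 go.py 530 190 298; python3 -c "
from h import *
p=get_image('scene');save(p,'g2.png');a=cv2.imread('pics/g2.png')[80:260,240:460];cv2.imwrite('pics/g2c.png',cv2.resize(a,None,fx=3,fy=3))
np.set_printoptions(precision=1,suppress=True)
print(recognise(p,'can_mid'),place_of(p,'can_mid'))"
```

```text
5.675 [529.6757 190.9394 406.3803] yaw y 157.36244163606605 tilt [-0.0006 -0.0004 -1.    ] [ 0.6338  0.2785 -0.1442 -0.     -1.1488 -1.0289] 12.654347622102863 [ 0.8158 -0.8141 -3.7735] 58.59986364841461
[ 0.0007 -0.0007  0.1084]
[{'at': [337.3, 149.2], 'conf': 0.58}] [{'at': [338.5, 142.4], 'conf': 0.73}, {'at': [290.0, 195.8], 'conf': 0.56}]
```

View pics/g2c.png

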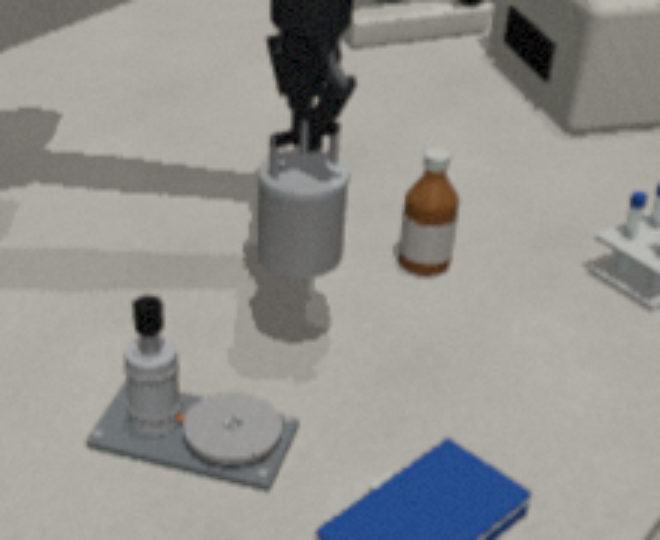

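The canister hangs upright (crop ~(303,215)) over bare bench and the stand is free. Next I lower it, slowly at the end.

>>> carry_out:
  slide:
    - [0,0,0.01]
    - [0,0,0.03]
    - [0,0,0.055]
    - [0,0,0.08]
    - [0,0,0.095]
    - [0,0,0.102]
    - [0,0,0.105]
    - [0,0,0.105]
  roll: [0,0,0,0,0,0,0,0]
  claw: [0.005,0.005,0.005,0.005,0.005,0.005,0.005,0.005]

```text
clock: 6.82
position: [530.2, 190.1, 302.2]
ee_rot: [-0.554, 0.832, -0.0, 0.001]
contact_force: [-0.8, -0.1, -2.2]
gripper_width: 12.6
grasp_force: 58.6
```

>>> carry_out:
  slide:
    - [0,0,0.0015]
    - [0,0,0.003]
    - [0,0,0.004]
    - [0,0,0.004]
  roll: [0,0,0,0]
  claw: [0.005,0.005,0.005,0.005]

```text
clock: 7.32
position: [530.1, 190.1, 297.7]
ee_rot: [-0.554, 0.832, -0.0, 0.0]
contact_force: [0.1, -0.1, -3.5]
gripper_width: 13.0
grasp_force: 58.6
```

>>> carry_out:
  slide:
    - [0,0,0.0005]
    - [0,0,0.001]
    - [0,0,0.0015]
    - [0,0,0.0015]
  roll: [0,0,0,0]
  claw: [0.005,0.005,0.005,0.005]

```text
clock: 7.82
position: [530.2, 190.2, 297.8]
ee_rot: [-0.554, 0.832, -0.0, 0.001]
contact_force: [-2.3, -0.4, 5.8]
gripper_width: 12.8
grasp_force: 59.9
```

>>> carry_out:
  slide:
    - [0,0,0]
    - [0,0,0]
    - [0,0,0]
    - [0,0,0]
    - [0,0,0]
    - [0,0,-0.01]
    - [0,0,-0.04]
    - [0,0,-0.08]
  roll: [0,0,0,0,0,0,0,0]
  claw: [0.03,0.06,0.07,0.07,0.07,0.07,0.07,0.07]

```text
clock: 8.82
position: [529.9, 189.9, 376.9]
ee_rot: [-0.554, 0.833, -0.0, -0.001]
contact_force: [1.3, 0.3, -0.2]
gripper_width: 70.0
grasp_force: 0.0
```

```bash
python3 - <<'E'
from h import *
np.set_printoptions(precision=1,suppress=True)
im=[]
for n in ["top","scene"]:
    p=get_image(n)
    im.append(cv2.resize(p["img"][100:290,220:430,::-1],(390,353)))
    for t,z in {"gland":100,"knob":140,"can_mid":73.5,"can_handle":141}.items():
        for d in place_of(p,t)[:2]: print(n,t,d["conf"],np.array(d["at"]),pix2world(p,d["at"],z=z))
    P=np.array([pix2world(p,(c,r),depth=float(p["z_map"][r,c])) for r in range(100,290) for c in range(250,400) if p["z_map"][r,c]>0])
    for lab,lo,hi,cx,cy,rad in (("knobtop",151,165,513,-23,30),("knob all",128,165,513,-23,30),("barreltop",94,106,513,-23,40),("handle",128,150,530,190,60),("lid",95,110,530,190,60)):
        q=P[(P[:,2]>lo)&(P[:,2]<hi)&(np.hypot(P[:,0]-cx,P[:,1]-cy)<rad)]
        if len(q)>5: print(n,lab,len(q),q.mean(0),cv2.minAreaRect(q[:,:2].astype(np.float32)),cv2.minEnclosingCircle(q[:,:2].astype(np.float32)))
cv2.imwrite("pics/d.png",cv2.hconcat(im))
E
```

```text
top gland 0.86 [332.6 235.3] [506.8 -22.2 100. ]
top gland 0.54 [316.3 148.4] [769.6  33.9 100. ]
top knob 0.63 [263.4 223.4] [531.3 175.2 140. ]
top knob 0.39 [333.5 233. ] [510.2 -23.4 140. ]
top can_mid 0.76 [263.3 225. ] [533.5 185.9  73.5]
top can_handle 0.73 [259.  221.3] [536.8 187.8 141. ]
top can_handle 0.4 [318.3 149.4] [753.4  27.  141. ]
top knobtop 67 [510.7 -21.6 154.1] ((510.4875183105469, -21.525711059570312), (24.946090698242188, 22.4360294342041), 2.5612680912017822) ((510.4879150390625, -21.534975051879883), 13.771588325500488)
top knob all 83 [510.1 -20.8 152.5] ((510.50726318359375, -20.30158042907715), (25.14894676208496, 24.80225944519043), 2.2237322330474854) ((510.5510559082031, -21.38277244567871), 13.772622108459473)
top barreltop 138 [508.4 -20.9  98.6] ((510.7491760253906, -20.576608657836914), (47.07290267944336, 47.14848327636719), 2.357987403869629) ((510.8844299316406, -21.650501251220703), 24.797786712646484)
top handle 74 [520.4 169.6 144.4] ((520.7442626953125, 170.3524627685547), (40.4560546875, 13.668867111206055), 66.15081787109375) ((520.431274
[... 644 characters left out ...]
73, 26.088184356689453), 72.42459106445312) ((513.7593994140625, -23.54245376586914), 14.241131782531738)
scene barreltop 137 [517.5 -25.9  98.3] ((515.1417846679688, -23.222423553466797), (47.88703155517578, 46.737056732177734), 53.22820281982422) ((514.7293090820312, -22.290699005126953), 25.660625457763672)
scene handle 126 [532.3 183.2 141. ] ((531.9443359375, 186.6049041748047), (76.02554321289062, 16.868900299072266), 66.9162826538086) ((534.3463134765625, 185.58119201660156), 38.020076751708984)
scene lid 364 [536.  182.9 100.4] ((532.10791015625, 185.08055114746094), (89.90849304199219, 88.01335144042969), 52.78450393676758) ((531.950439453125, 186.15509033203125), 46.89794158935547)
```

View pics/d.png

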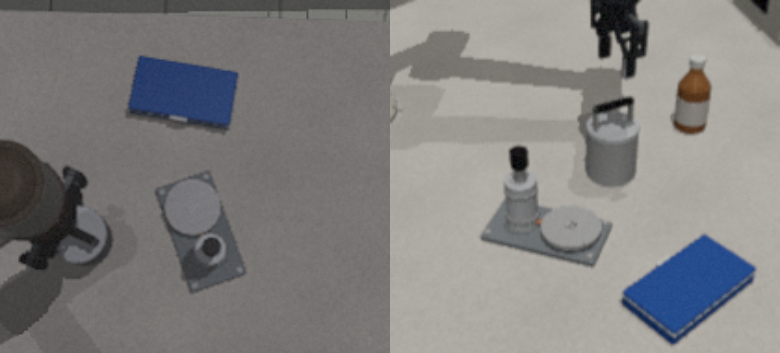

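The canister stands upright on the bench at (612,150) in the right half. The knob is at (518,158) there, undisturbed.

```bash
python3 go.py 512.2 -22.5 377
```

```text
9.325 [529.9783 189.9823 375.3278] yaw y 157.28326979839306 tilt [-0.0015 -0.001  -1.    ] [ 0.632   0.3034 -0.1908 -0.0001 -1.0785 -1.0284] 70.10930683640676 [ 0.1608 -0.2461 -0.1794] 0.0
[ 0.2029 -0.0657 -0.0014]
```

>>> carry_out:
  slide:
    - [0.015,-0.005,0]
    - [0.045,-0.015,0]
    - [0.085,-0.028,0]
    - [0.125,-0.041,0]
    - [0.165,-0.054,0]
    - [0.195,-0.063,0]
    - [0.203,-0.0655,0]
    - [0.203,-0.0655,0]
  roll: [0,0,0,0,0,0,0,0]
  claw: [0.08,0.08,0.08,0.08,0.08,0.08,0.08,0.08]

```text
clock: 10.32
position: [511.9, -23.1, 376.2]
ee_rot: [-0.553, 0.833, 0.0, 0.0]
contact_force: [0.2, -0.2, 0.2]
gripper_width: 79.7
grasp_force: 0.0
```

```bash
python3 go.py 512.2 -22.5 295
```

```text
10.325 [511.8954 -23.123  376.2081] yaw y 157.21275875687365 tilt [ 0.      0.0001 -1.    ] [ 0.272   0.2177 -0.308  -0.0001 -1.0451 -0.6697] 79.73772016049884 [ 0.1656 -0.1577  0.1529] 0.0
[-0.0007 -0.      0.0812]
```

>>> carry_out:
  slide:
    - [0,0,0.025]
    - [0,0,0.055]
    - [0,0,0.078]
    - [0,0,0.081]
    - [0,0,0.081]
    - [0,0,0.081]
    - [0,0,0.081]
    - [0,0,0.081]
  roll: [0,0,0,0,0,0,0,0]
  claw: [0.08,0.08,0.08,0.08,0.06,0.045,0.035,0.032]

```text
clock: 11.32
position: [512.1, -22.5, 295.7]
ee_rot: [-0.554, 0.833, -0.0, 0.0]
contact_force: [0.9, -0.2, -0.4]
gripper_width: 32.1
grasp_force: 0.0
```

>>> carry_out:
  slide:
    - [0,0,0]
    - [0,0,0]
    - [0,0,0]
    - [0,0,0]
    - [0,0,0]
  roll: [0,0,0,0,0]
  claw: [0.029,0.026,0.02,0.018,0.018]

```text
clock: 11.95
position: [512.0, -22.5, 295.6]
ee_rot: [-0.554, 0.832, -0.0, -0.0]
contact_force: [-2.5, 0.7, 6.5]
gripper_width: 26.7
grasp_force: 58.7
```

```bash
python3 go.py 512.2 -22.5 335; python3 -c "
from h import *
f=[]
for i in range(4):
    get_image('top'); s=read_state(); f.append(tool(s['contact_force'])); 
print(np.round(f,1), s['wrist_torque'])"
```

```text
11.95 [512.0449 -22.5085 295.6076] yaw y 157.29036387458726 tilt [ 0.     -0.0001 -1.    ] [ 0.2732  0.3071 -0.4162  0.0001 -0.8475 -0.6696] 26.723750057735447 [-2.47    0.7363  6.4943] 58.666348457336426
[-0.0001 -0.0001 -0.0394]
[[ 0.4  2.7 -5.6]
 [ 0.   1.8 -5.2]
 [-0.2  3.1 -5.7]
 [ 0.2  2.5 -6.1]] [0.29023197 0.7819831  0.02528202]
```

>>> carry_out:
  slide:
    - [0,0,-0.001]
    - [0,0,-0.003]
    - [0,0,-0.006]
    - [0,0,-0.01]
    - [0,0,-0.015]
    - [0,0,-0.018]
    - [0,0,-0.02]
    - [0,0,-0.02]
  roll: [0,0,0,0,0,0,0,0]
  claw: [0.018,0.018,0.018,0.018,0.018,0.018,0.018,0.018]

```text
clock: 13.15
position: [512.0, -22.5, 315.4]
ee_rot: [-0.554, 0.833, -0.0, 0.0]
contact_force: [-0.5, 0.2, -1.9]
gripper_width: 26.5
grasp_force: 59.1
```

```bash
python3 go.py 512.0 -22.5 336; python3 -c "
from h import *
s=read_state();print(tool(s['contact_force']),tool(s['wrist_torque']))"
```

```text
13.15 [512.0079 -22.5176 315.3753] yaw y 157.2852377642884 tilt [ 0.0001  0.     -1.    ] [ 0.2731  0.2826 -0.3919 -0.     -0.8962 -0.6696] 26.52535488482637 [-0.5368  0.2314 -1.8533] 59.09986853599548
[-0.      0.     -0.0206]
[-0.00609863  0.5846106   1.85327413] [-0.20086824  0.03696055 -0.0158607 ]
```

>>> carry_out:
  slide:
    - [0,0,-0.003]
    - [0,0,-0.007]
    - [0,0,-0.012]
    - [0,0,-0.016]
    - [0,0,-0.019]
    - [0,0,-0.0205]
    - [0,0,-0.0205]
    - [0,0,-0.0205]
  roll: [0,0,0,0,0,0,0,0]
  claw: [0.018,0.018,0.018,0.018,0.018,0.018,0.018,0.018]

```text
clock: 14.15
position: [512.1, -22.5, 335.7]
ee_rot: [-0.554, 0.832, -0.0, -0.0]
contact_force: [-0.4, -0.3, -1.3]
gripper_width: 26.5
grasp_force: 59.1
```

```bash
python3 - <<'E'
from h import *
p=get_image("scene");s=read_state();print(s["position"],tool(s["contact_force"]),s["grasp_force"])
cv2.imwrite("pics/e.png",cv2.resize(p["img"][100:290,220:430,::-1],None,fx=2.8,fy=2.8))
E
```

```text
[512.0915663  -22.51339564 335.67694759] [ 0.40819719 -0.40709424  1.54919589] 59.124391078948975
```

View pics/e.png

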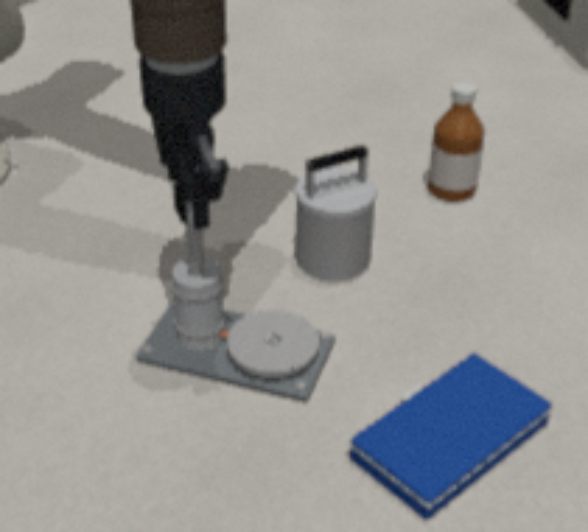

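The rod is drawn up and held upright: bare rod shows at (195,250) above the barrel. The canister stands free at (335,230).

```bash
python3 -c "
from bench import *
print(job_done())"
```

```text
the job is handed in; nothing more can be done
None
```

I set the canister upright on the bench beside the pump and drew the piston rod up about 40 mm; the gripper is still holding it there. The job is handed in, but it returned no verdict.

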